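Wind a sprung brace joint to its stop blade and hold it

TASK

Set up the leg-brace joint for its end-stop check: take the orange-handled stop blade out of the wooden rack and slide it, thin edge first, fully down into the slot of the yellow stop block on the jig, and let go of it. Then swing the sprung foot bar (the one with the red peg) forward, away from the robot, until it presses against the blade, and finish while still holding it there against its spring. Leave the bottle, the screwdriver and the cup alone.

Things in the scene. Friction and masses are not known exactly. Their poses are not given: they have to be found in the camera images.
- blade: Flat steel stop blade standing upright in the wooden rack: plate 50 mm long (its y), 6 mm thick (its x), 74 mm tall, with an orange handle on top 50 mm long, 18 mm thick and 30 mm tall (102 mm tall in all; handle from 72 to 102 mm). Origin: centre of the lower edge; z up. About 0.16 kg (varies). Same both ways round. The best grasp is from above across the handle's 18 mm thickness.
- rack: Fixed wooden parking rack, 90 (x) x 80 (y) x 36 mm tall, the blade standing loosely in its slot (9 x 54 mm, slot floor 12 mm above the bench). Origin: centre of its underside. Lift the blade at least 30 mm to clear it.
- stop_block: Yellow stop block fixed on the jig's base plate, 30 (x) x 70 (y) x 40 mm tall, underside 10 mm above the bench, with a slot open at the top, long along its y. It may sit up to 12 mm nearer or farther and be turned slightly. Origin: centre of its underside.
- slot (a point): Centre of the slot's floor in the stop block, 18 mm above the bench; axes as the stop block (y along the slot). The slot is 9 mm wide (x), 54 mm long (y) and 32 mm deep, with sloped lips on both long sides that rise 6 mm above the block (to about 56 mm above the bench). The seated blade's origin lies on this point and its handle spans 90 to 120 mm above the bench.
- jig: Fixed bench jig with the brace: grey base plate 150 (x) x 380 mm (y, from 125 mm on the -y side to 255 mm on the +y side of the origin), 10 mm thick; fixed calf bar with black cuff on the +y side, up to 90 mm high. Origin: on the bench, under the pivot axis. Its +x points away from the robot (turned by up to 0.2 rad).
- pivot (a point): Top of the pivot body (steel, 22 mm radius) on the vertical axis about which the foot bar swings, 82 mm above the bench.
- ankle (a joint): Angle of the foot bar about the vertical pivot axis: 0 at rest, growing as it swings forward (counter-clockwise from above), to at most 1.5 rad. A spring (0.4 N m/rad, preloaded to 0.4 N m) drives it back to 0 when let go: 2.4 N at the peg at rest, about 3.7 to 4.5 N at the peg when it meets the blade. It meets the seated blade at about 0.5 to 0.9 rad; with no blade it swings past the stop block.
- footbar: Moving foot bar, aluminium, 180 mm long from the pivot along its own -y, 20 mm wide, 10 mm thick, lying level 61 to 71 mm above the bench; passes over the stop block and meets the broad near face of the seated blade. Origin: on the pivot axis, at 66 mm height. At rest it points to the jig's -y and 0.85 rad back towards the robot. Its end carries the red peg.
- peg (a point): Top centre of the upright red peg on the foot bar, 165 mm from the pivot axis: 16 mm diameter, rising from a washer (28 mm wide, 4 mm tall) on the bar's top (71 mm above the bench) to 117 mm. It can be gripped from above or pushed.
- bottle: White bottle, 56 mm wide, 150 mm tall, bystander. Origin: centre of its underside.
- driver: Screwdriver lying on the bench along its x, bystander.
- cup: Grey cup, 70 mm wide, 70 mm tall, bystander. Origin: centre of its underside.
Mind the look-alikes: they are no part of the job. What is meant by the blade is not green or turquoise, and is the smaller of those in its own colour.

How it is judged:
By the outcome, as a careful person would: the job done as asked, in the order asked, and still so for the second after the job is handed in, while the arm keeps its last pose, push and grip.
It also fails if it takes over 64 s, if anything falls off the work surface, if the arm or the gripper's body presses on something with over 40 N, if the wrist force passes 120 N, or if a joint passes its speed limit or range.

ROBOT

A 6-joint arm with a two-finger parallel gripper is mounted at the origin on the work surface. World frame = base frame: x ahead of the robot, y to its left, z up, the work surface at z = 0. Lengths are in m, angles in rad, forces in N, time in s.
With the tool pointing down it reaches from about 0.25 to 0.775 m from the base axis. Payload 4 kg.
Tool frame: the origin (TCP) lies at the very end of the fingers, on their centre line; the grasp point (between the pads) lies hold_point_z behind it (hold_point_z is the distance from the TCP to the grasp point, in m); z points along the fingers, y is the direction in which the jaws open and shut (so a half turn about z gives the same grasp; the last joint's range is limited). The gripper opens to 94 mm and grips with 3 to 60 N. Pads are 16 mm wide; open, the fingers measure 119 mm over their backs; the gripper's body (75 mm by 177 mm) begins 78 mm behind the grasp point.
Start: joints at [-1.378, 0.087, 1.371, -0, 1.684, -0.103], TCP at [0.16, -0.526, 0.206] pointing down, gripper open.
Joint ranges: [-3.1, 3.1], [-0.76, 2.03], [0.27, 2.55], [-1.08, 4.22], [0.17, 2.65], [-2.57, 2.57]. Speed limits (rad/s): [2.79, 2.79, 3.14, 3.14, 3.14, 3.14].

INTERFACE

Orientations are given as [roll, pitch, yaw] about the fixed x, y, z axes, in that order (R = Rz(yaw) Ry(pitch) Rx(roll)).
In Python, from bench import * gives the robot as it stands.
- The arm moves only by the tool step_arm, never from a script. Its argument "increments" is text: rows parted by semicolons, each of 6 numbers parted by spaces: the shift along the tool's x, y, z in cm, then the turn, a rotation vector about the tool's x, y, z in rad. A call has 1 to 5 rows; each row shifts and turns the commanded pose from where the row before left it, along the tool's axes as they then stand; what a row does not reach is not made up. A row lasts 1/10 s, in which the tool goes at most 50 mm and 8.59 degrees, less where a joint would pass 70% of its speed; a pose out of reach is approached as far as the arm can. A call is refused whole if a number of a shift passes 5 or a number of a turn 0.15, either way. A call with a gripper value outside its range is refused whole. "claw" is the gripper's target within -1 to 1 (shut at 1, half-way at 0, fully open at -1), set as the call begins (left out, the last holds). The fingers move at their own pace and stop on an object; the grip force is fixed at half the most. Time passes only in rows, so rows that do not move let the fingers close. It gives the time, the measured TCP pose, the force and the opening at its end, in the units of the state.
- get_obs(): the state, without advancing time (a new reading comes with each control period).
- snapshot(name): name is "scene" or "top"; returns the picture (480x640x3 uint8, red, green, blue); there is no depth.
- calibration(name): a dict with "camera_matrix" (3x3 intrinsics, pixels), "eye" and "orientation" of the camera in the world. Camera axes: x right, y up, looking along -z (the intrinsics and any distortion apply to the point x, -y, -z); pixel columns grow to the right and rows downward; lengths in m; the calibration is good to about 2 mm. A picture is of the moment at which its call begins. calibration takes no time and is no camera call.
- close_job(): hands the job in, once; it reports no verdict.
The state is a dict: "time": time; "joint_positions": joint angles; "qvel": joint speeds; "joint_torque": joint torques, N m; "tool_pos": TCP position; "ee_rot": TCP orientation; "wrist_force": force on the tool from outside, world axes, zero at the start; "wrist_torque": the same for the moment, N m; "width": finger opening in m.
Only numpy, scipy, OpenCV 4.12 (cv2) and the standard library are available. Lean on these libraries where they do the work, as an engineer would, in place of code of your own. Each camera call takes 0.05 s, during which the arm holds its last target. There are 200 camera calls.

## Working session

There is one attempt and no reset: what is moved stays moved. The work goes in short steps, Python scripts to look and compute and a tool call to move; the robot and the scene stay as the last step left them, time stands still between calls to the robot, and variables do not carry over. Pictures are saved under pics/ and viewed, about 8 in all and at most 12, crops included, and the job is handed in when it is done.

Besides the shell and the picture viewer there is one more tool, called after ">>>" by a JSON object that holds its "method" and its "body", one argument or row to a line. step_arm: Moves the arm, as the interface text tells. Its arguments: {"type":"object","properties":{"increments":{"type":"string"},"claw":{"type":"number"}},"required":["increments"]}

```bash
mkdir -p pics; python3 - <<'E'
from bench import *
import cv2,numpy as np
for n in("scene","top"):
    im=snapshot(n); cv2.imwrite(f"pics/{n}0.png",im[:,:,::-1]); c=calibration(n); print(n,c)
print(get_obs())
E
```

```text
scene {'camera_matrix': array([[573.11256831,   0.        , 323.10689015],
       [  0.        , 573.11256831, 249.51858616],
       [  0.        ,   0.        ,   1.        ]]), 'eye': array([1.02379204, 0.23023723, 1.04361677]), 'orientation': array([0.56414549, 0.00600127, 2.07261708])}
top {'camera_matrix': array([[617.14431687,   0.        , 325.34752679],
       [  0.        , 617.14431687, 240.62330281],
       [  0.        ,   0.        ,   1.        ]]), 'eye': array([ 0.31798645, -0.06474266,  1.58242104]), 'orientation': array([ 0.14257451,  0.02177767, -1.59626299])}
{'time': 0.1, 'joint_positions': array([-1.37807161e+00,  8.79041295e-02,  1.37207231e+00,  1.27573408e-05,
        1.68361405e+00, -1.03119360e-01]), 'qvel': array([ 0.00068088, -0.00193052, -0.00340612, -0.00033186, -0.00068571,
       -0.00066183]), 'joint_torque': array([ 2.63321308e-03, -3.41251194e+01, -3.03301978e+01,  7.20780459e-02,
        3.03666014e-02, -9.29502994e-05]), 'tool_pos': array([ 0.16024668, -0.52562727,  0.20442427]), 'ee_rot': array([-3.13960674e+00, -2.18262197e-04,  2.95845287e-01]), 'wrist_force': array([-1.32666111,  0.25593758, -0.07223734]), 'wrist_torque': array([-0.01705007,  0.0209359 ,  0.01047823]), 'width': 0.09431486132170457}
```

View pics/scene0.png

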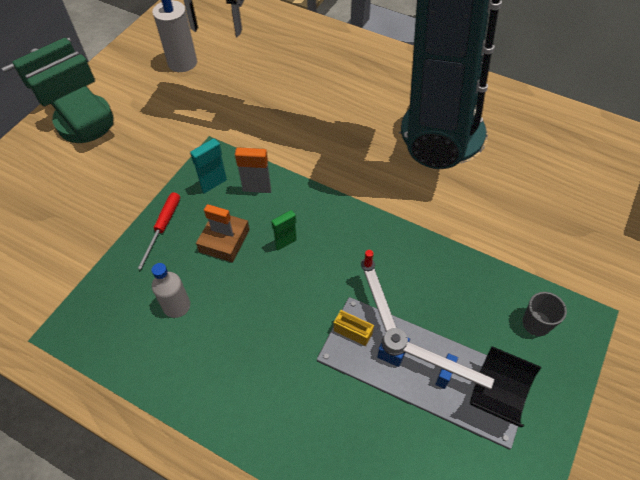

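View pics/top0.png

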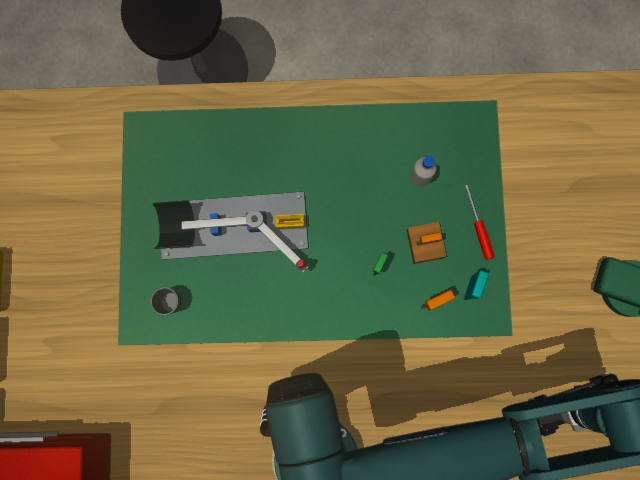

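```bash
cat > h.py <<'E'
import cv2,numpy as np
from scipy.spatial.transform import Rotation as Ro
from bench import *
class Cam:
    def __init__(s,n):
        c=calibration(n); s.K=np.array(c["camera_matrix"]); s.e=np.array(c["eye"]); s.R=Ro.from_euler("xyz",c["orientation"]).as_matrix(); s.n=n
    def dir(s,p):
        d=np.linalg.solve(s.K,[p[0],p[1],1.]); return s.R@[d[0],-d[1],-d[2]]
    def onz(s,p,z):
        d=s.dir(p); return s.e+d*(z-s.e[2])/d[2]
    def proj(s,P):
        q=s.R.T@(np.array(P)-s.e); u=s.K@[q[0],-q[1],-q[2]]; return u[:2]/u[2]
def tri(c1,p1,c2,p2):
    d1,d2=c1.dir(p1),c2.dir(p2)
    t=np.linalg.lstsq(np.c_[d1,-d2],c2.e-c1.e,rcond=None)[0]
    a,b=c1.e+t[0]*d1,c2.e+t[1]*d2
    return (a+b)/2,np.linalg.norm(a-b)
S,T=Cam("scene"),Cam("top")
def mask(im,lo,hi,roi=None):
    m=cv2.inRange(cv2.cvtColor(im,cv2.COLOR_RGB2HSV),np.array(lo),np.array(hi))
    if roi: z=np.zeros_like(m); x,y,X,Y=roi; z[y:Y,x:X]=m[y:Y,x:X]; m=z
    return m
def blobs(m,amin=15):
    cs,_=cv2.findContours(m,cv2.RETR_EXTERNAL,cv2.CHAIN_APPROX_NONE)
    return [(cv2.contourArea(c),c) for c in cs if cv2.contourArea(c)>amin]
E
python3 - <<'E'
from h import *
s=cv2.imread("pics/scene0.png")[:,:,::-1];t=cv2.imread("pics/top0.png")[:,:,::-1]
for nm,im in(("scene",s),("top",t)):
    for col,lo,hi in(("orange",(6,170,90),(14,255,255)),("yellow",(20,150,80),(32,255,255)),("red",(0,180,80),(3,255,255))):
        for a,c in blobs(mask(im,lo,hi)):
            r=cv2.minAreaRect(c); print(nm,col,a,np.round(r[0],1),np.round(r[1],1),round(r[2],1))
def crop(im,x,y,w,h,k): return cv2.resize(im[y:y+h,x:x+w],None,fx=k,fy=k,interpolation=cv2.INTER_CUBIC)
a=np.hstack([crop(s,190,140,80,60*2,5)[:300*2],crop(t,400,220,80,120,5)])
b=np.hstack([crop(s,320,240,100,110,4),crop(t,220,180,100,110,4)])
cv2.imwrite("pics/c1.png",a[:,:,::-1]);cv2.imwrite("pics/c2.png",b[:,:,::-1])
E
```

```text
scene orange 176.0 [218.  211.5] [27.3 10.7] 26.6
scene orange 252.0 [252.4 152.8] [33.5 14.9] 17.9
scene yellow 593.0 [352.7 326.6] [39.4 21.9] 26.6
scene red 45.0 [368.5 257.5] [15.  7.] 90.0
scene red 374.0 [167. 211.] [10.7 40.2] 26.6
top orange 25.5 [437.3 297.1] [ 8.  28.4] 48.2
top orange 20.5 [430.2 240.8] [21.1  5.8] 5.7
top yellow 346.0 [289.5 221. ] [14. 27.] 90.0
top red 2469.0 [ 40.5 463. ] [32. 81.] 90.0
top red 21.5 [300.3 263.3] [4.9 5.7] 45.0
top red 311.0 [483.6 239.6] [38.9  9.4] 72.9
```

View pics/c1.png

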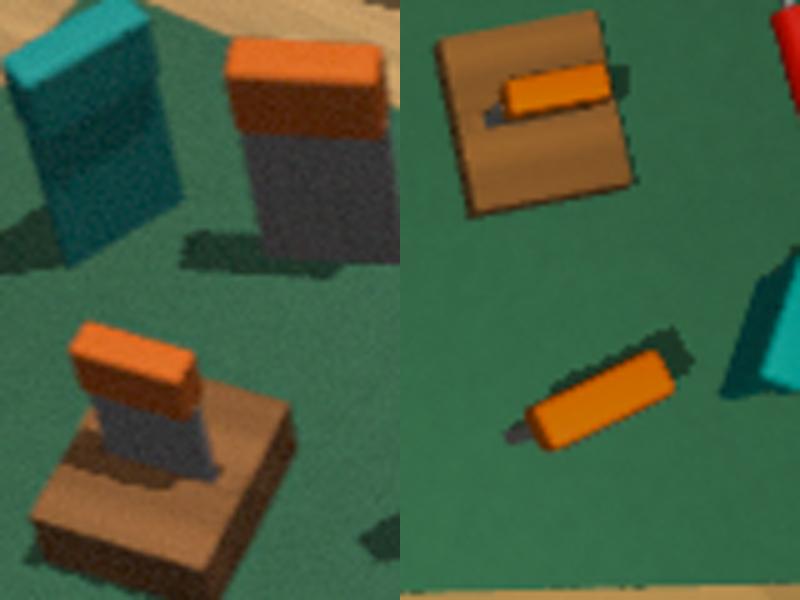

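View pics/c2.png

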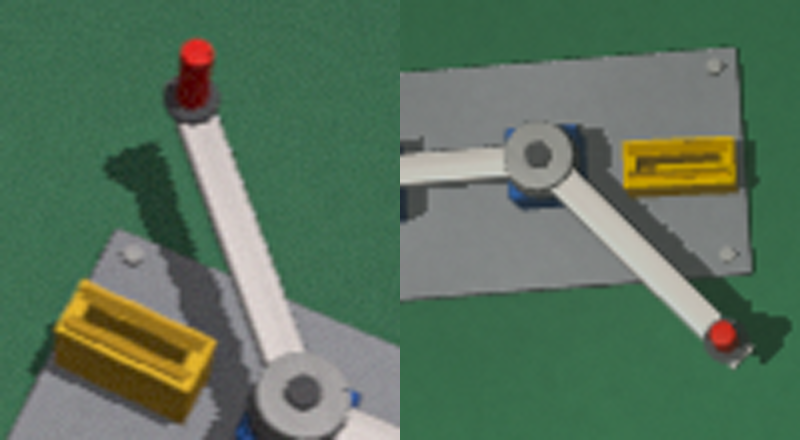

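```bash
python3 - <<'E'
from h import *
s=cv2.imread("pics/scene0.png")[:,:,::-1];t=cv2.imread("pics/top0.png")[:,:,::-1]
def big(im,lo,hi,roi,k=6):
    x,y,X,Y=roi; c=cv2.resize(np.ascontiguousarray(im[y:Y,x:X]),None,fx=k,fy=k,interpolation=cv2.INTER_CUBIC)
    m=mask(c,lo,hi); a,c=max(blobs(m),key=lambda q:q[0])
    m2=np.zeros_like(m);cv2.drawContours(m2,[c],-1,255,-1)
    M=cv2.moments(m2,True); f=lambda q:(np.array(q)+.5)/k-.5+[x,y]
    r=cv2.minAreaRect(c); return f([M['m10']/M['m00'],M['m01']/M['m00']]),f(r[0]),f(cv2.boxPoints(r)),a/k/k
def ang(P): 
    e=[P[1]-P[0],P[2]-P[1]]; L=[np.linalg.norm(v[:2]) for v in e]; v=e[int(np.argmax(L))]; return np.round(L,4),round(float(np.arctan2(v[1],v[0])),3)
def both(nm,lo,hi,rs,lot,hit,rt,z):
    a=big(s,lo,hi,rs);b=big(t,lot,hit,rt)
    print(nm,"px",a[0],b[0],a[3],b[3],"tri",*tri(S,a[0],T,b[0]),"\n rects tri",*tri(S,a[1],T,b[1]))
    for c,q in((S,a),(T,b)):
        P=[c.onz(p,z) for p in q[2]]; print("  ",c.n,"onz",c.onz(q[0],z),c.onz(q[1],z),ang(P))
both("handle top",(4,150,190),(18,255,255),(200,195,240,235),(4,150,120),(20,255,255),(415,228,448,252),.114)
both("yellow",(18,120,110),(34,255,255),(325,300,385,350),(18,120,70),(34,255,255),(268,208,312,234),.053)
both("peg top",(0,150,190),(8,255,255),(355,240,380,275),(0,150,100),(8,255,255),(290,252,310,275),.117)
both("rack",(5,90,60),(15,190,255),(190,205,260,270),(5,90,80),(17,190,255),(400,215,455,270),.036)
# pivot top: grey disc ; jig base by hough
x=20
for c,p in((S,(320+300/4,240+393/4)),(T,(220+138/4,180+156/4))): print("pivot",c.n,c.onz(p,.082))
print(tri(S,(395,338.2),T,(254.5,219)))
E
```

```text
handle top px [216.00798238 209.93593449] [428.58287732 239.64447118] 130.25 575.2916666666666 tri [ 0.52764018 -0.28971805  0.11083173] 0.00861121208074298 
 rects tri [ 0.52759528 -0.29094698  0.11026893] 0.007058388328432597
   scene onz [ 0.5310744 -0.2920145  0.114    ] [ 0.53100536 -0.29219538  0.114     ] (array([0.0154, 0.0494]), 1.729)
   top onz [ 0.52486738 -0.28551582  0.114     ] [ 0.52516553 -0.28732426  0.114     ] (array([0.0706, 0.0577]), -1.6)
yellow px [353.72325997 323.77919362] [289.53706537 221.09340519] 567.6527777777777 392.6944444444444 tri [0.59188589 0.05267566 0.04542614] 0.00045309596849898314 
 rects tri [0.59188764 0.05257751 0.04616754] 0.00032818798090542
   scene onz [0.59507654 0.05423046 0.053     ] [0.594909  0.0536441 0.053    ] (array([0.0327, 0.0746]), 1.592)
   top onz [0.59062263 0.05188885 0.053     ] [0.59060668 0.05220655 0.053     ] (array([0.0726, 0.0366]), -1.557)
peg top px [368.8120915  252.63443256] [300.21096096 263.20536446] 29.597222222222225 32.38888888888889 tri [0.47649882 0.0231724  0.11624504] 0.00023762902480152831 
 rects t
[... 242 characters left out ...]
68 0.117     ] (array([0.0149, 0.0152]), -2.578)
rack px [224.30272136 236.85807374] [425.68254854 242.91884778] 1034.4444444444446 893.2361111111112 tri [ 0.5300757  -0.29177424  0.01518794] 0.001826161550930813 
 rects tri [ 0.53016993 -0.29145197  0.03108625] 0.001910944300420217
   scene onz [ 0.53970443 -0.28036656  0.036     ] [ 0.53218153 -0.28802196  0.036     ] (array([0.1009, 0.1   ]), -2.865)
   top onz [ 0.52773005 -0.28954722  0.036     ] [ 0.52999688 -0.29156636  0.036     ] (array([0.0817, 0.0911]), -2.99)
pivot scene [0.59740722 0.13789058 0.082     ]
pivot top [0.59325642 0.13641433 0.082     ]
(array([0.59444846, 0.13725423, 0.07555011]), np.float64(5.2512337960392515e-05))
```

```bash
python3 - <<'E'
from h import *
s=cv2.imread("pics/scene0.png")[:,:,::-1];t=cv2.imread("pics/top0.png")[:,:,::-1]
h=cv2.cvtColor(np.ascontiguousarray(t),cv2.COLOR_RGB2HSV); print(h[238,424:440].tolist(),h[248,426].tolist())
k=8
def rect(im,roi,lo,hi):
    x,y,X,Y=roi; c=cv2.resize(np.ascontiguousarray(im[y:Y,x:X]),None,fx=k,fy=k,interpolation=cv2.INTER_CUBIC)
    a,c=max(blobs(mask(c,lo,hi)),key=lambda q:q[0]); r=cv2.minAreaRect(c); f=lambda q:(np.array(q)+.5)/k-.5+[x,y]
    M=cv2.moments(c); return f([M['m10']/M['m00'],M['m01']/M['m00']]),f(cv2.boxPoints(r)),f(r[0])
b=rect(t,(415,228,450,252),(6,215,190),(20,255,255)); a=rect(s,(200,195,240,235),(4,150,180),(18,255,255))
print("px",a[0],b[0]); print(tri(S,a[0],T,b[0]))
for c,q in((S,a),(T,b)): print(c.n,c.onz(q[0],.114),[c.onz(p,.114)[:2].round(4).tolist() for p in q[1]])
# top: angle from moments of whole edges of yellow, and the rack
for nm,roi,lo,hi,z in(("rack",(400,215,455,270),(4,90,60),(20,255,255),.036),("yel",(268,208,312,234),(18,120,70),(34,255,255),.053)):
    q=rect(t,roi,lo,hi); P=[T.onz(p,z)[:2] for p in q[1]]
    print(nm,[p.round(4).tolist() for p in P],[round(float(np.arctan2(*(P[i+1]-P[i])[::-1])),3) for i in range(3)])
q=rect(s,(325,300,385,350),(18,120,190),(34,255,255)); print("yel scene top",q[0],[S.onz(p,.053)[:2].round(4).tolist() for p in q[1]])
E
```

```text
[[16, 255, 203], [15, 255, 204], [15, 255, 204], [16, 255, 203], [16, 255, 203], [16, 255, 204], [16, 255, 203], [16, 255, 203], [16, 255, 202], [16, 255, 204], [16, 255, 203], [16, 255, 203], [16, 255, 203], [16, 255, 204], [16, 255, 203], [16, 255, 204]] [15, 178, 150]
px [216.0209062  209.96259026] [431.24082912 237.23436066]
(array([ 0.53066954, -0.29233284,  0.11320786]), np.float64(0.00013865395811154464))
scene [ 0.53111695 -0.29195391  0.114     ] [[0.5425, -0.3139], [0.5276, -0.3198], [0.5196, -0.2703], [0.5344, -0.2648]]
top [ 0.5305178  -0.29214986  0.114     ] [[0.534, -0.268], [0.5412, -0.3142], [0.5269, -0.316], [0.5196, -0.2699]]
rack [[0.5681, -0.243], [0.5824, -0.3259], [0.4915, -0.339], [0.4773, -0.2568]] [-1.4, -2.999, 1.741]
yel [[0.6085, 0.0892], [0.6097, 0.0163], [0.5729, 0.0154], [0.5716, 0.0881]] [-1.553, -3.117, 1.589]
yel scene top [360.05745234 325.93534638] [[0.6097, 0.0207], [0.5797, 0.0183], [0.5792, 0.0876], [0.6087, 0.0891]]
```

The blade is the smaller orange-handled one standing in the rack: scene (218,212), top (431,237). The larger orange one on the bench (scene 253,160; top 440,299) and the turquoise (208,165) and green (284,230) ones are decoys. The crop confirms this. Moving above it now.

>>> {"method": "step_arm", "body": {
  "increments": "4.2 -1.15 0 0 0 0;4.2 -1.15 0 0 0 0;4.2 -1.15 0 0 0 0;4.2 -1.15 0 0 0 0;4.2 -1.15 0 0 0 0",
  "claw": -1
}}

```text
time: 0.6
tool_pos: [0.3455, -0.4086, 0.205]
ee_rot: [-3.141, 0.0, 0.295]
wrist_force: [0.5, -0.5, 0.1]
width: 0.0939
```

>>> {"method": "step_arm", "body": {
  "increments": "4.2 -1.15 0 0 0 0;4.2 -1.15 0 0 0 0;4.2 -1.15 0 0 0 0;4.2 -1.15 0 0 0 0;4.2 -1.15 0 0 0 0"
}}

```text
time: 1.1
tool_pos: [0.5297, -0.2923, 0.2048]
ee_rot: [-3.141, 0.001, 0.296]
wrist_force: [0.1, -0.1, -0.3]
width: 0.0941
```

>>> {"method": "step_arm", "body": {
  "increments": "0 0 0 0 0 -0.144;0 0 0 0 0 -0.144;0 0 0 0 0 -0.144;0 0 0 0 0 -0.144;0 0 0 0 0 -0.144"
}}

```text
time: 1.6
tool_pos: [0.5284, -0.2934, 0.2046]
ee_rot: [-3.14, -0.0, 1.022]
wrist_force: [-0.3, -0.1, 0.3]
width: 0.0938
```

>>> {"method": "step_arm", "body": {
  "increments": "0 0 0 0 0 -0.144;0 0 0 0 0 -0.144;0 0 0 0 0 -0.144;0 0 0 0 0 -0.144;0 0 0 0 0 -0.144"
}}

```text
time: 2.1
tool_pos: [0.5283, -0.2935, 0.2047]
ee_rot: [-3.141, -0.001, 1.742]
wrist_force: [0.7, 0.4, -0.1]
width: 0.0938
```

```bash
cat >> h.py <<'E'
def delta(target,yaw):
    o=get_obs(); R=Ro.from_euler("xyz",o["ee_rot"]); G=Ro.from_euler("xyz",[np.pi,0,yaw])
    print("t",round(o["time"],2),"pos",o["tool_pos"].round(4),"rpy",o["ee_rot"].round(4),"F",o["wrist_force"].round(2),"w",round(o["width"],4))
    print("tool cm",(R.inv().apply(np.array(target)-o["tool_pos"])*100).round(2),"final-frame cm",(G.inv().apply(np.array(target)-o["tool_pos"])*100).round(2),"turn",(R.inv()*G).as_rotvec().round(4))
E
python3 -c "
from h import *
import bench; print([ (k,getattr(bench,k)) for k in dir(bench) if 'hold' in k.lower()])
delta((.5307,-.2922,.09),1.736)"
```

```text
[('hold_point_z', 0.0188)]
t 2.1 pos [ 0.5283 -0.2935  0.2047] rpy [-3.1405e+00 -1.0000e-03  1.7417e+00] F [ 0.71  0.42 -0.13] w 0.0938
tool cm [ 0.07  0.27 11.47] final-frame cm [ 0.09  0.26 11.47] turn [-0.0011 -0.001   0.0057]
```

>>> {"method": "step_arm", "body": {
  "increments": "0.1 0.25 3 0 0 0.006;0 0 3 0 0 0;0 0 3 0 0 0;0 0 2 0 0 0;0 0 1.2 0 0 0"
}}

```text
time: 2.6
tool_pos: [0.5295, -0.2913, 0.0803]
ee_rot: [-3.138, -0.003, 1.73]
wrist_force: [0.3, 0.1, -0.0]
width: 0.0942
```

>>> {"method": "step_arm", "body": {
  "increments": "0 0 0 0 0 0;0 0 0 0 0 0;0 0 0 0 0 0;0 0 0 0 0 0;0 0 0 0 0 0",
  "claw": 1
}}

```text
time: 3.1
tool_pos: [0.5314, -0.2927, 0.0847]
ee_rot: [3.14, 0.001, 1.73]
wrist_force: [0.3, 0.1, 0.0]
width: 0.0577
```

>>> {"method": "step_arm", "body": {
  "increments": "0 0 0 0 0 0;0 0 0 0 0 0;0 0 0 0 0 0;0 0 0 0 0 0;0 0 0 0 0 0"
}}

```text
time: 3.6
tool_pos: [0.5308, -0.2923, 0.0834]
ee_rot: [-3.141, 0.0, 1.73]
wrist_force: [-1.7, 0.6, 2.6]
width: 0.0178
```

>>> {"method": "step_arm", "body": {
  "increments": "0 0 -1 0 0 0;0 0 -2 0 0 0;0 0 -3 0 0 0;0 0 -3 0 0 0;0 0 -2.6 0 0 0"
}}

```text
time: 4.1
tool_pos: [0.5309, -0.2923, 0.2014]
ee_rot: [3.141, 0.001, 1.73]
wrist_force: [0.3, -0.5, -1.2]
width: 0.0179
```

>>> {"method": "step_arm", "body": {
  "increments": "2.3 0.8 0 0 0 0;3.3 1.14 0 0 0 0;3.3 1.14 0 0 0 0;3.3 1.14 0 0 0 0;3.3 1.14 0 0 0 0"
}}

```text
time: 4.6
tool_pos: [0.5592, -0.1294, 0.1998]
ee_rot: [-3.142, -0.0, 1.729]
wrist_force: [0.4, 0.5, -2.0]
width: 0.0178
```

>>> {"method": "step_arm", "body": {
  "increments": "3.3 1.14 0 0 0 0;3.3 1.14 0 0 0 0;3.3 1.14 0 0 0 0;3.3 1.14 0 0 0 0;2.3 0.8 0 0 0 0"
}}

```text
time: 5.1
tool_pos: [0.5875, 0.0332, 0.1997]
ee_rot: [-3.142, -0.001, 1.732]
wrist_force: [-0.1, 0.6, -2.4]
width: 0.0182
```

>>> {"method": "step_arm", "body": {
  "increments": "1 0.34 0 0 0 0.07;1 0.34 0 0 0 0.07;0 0 0 0 0 0;0 0 0 0 0 0;0 0 0 0 0 0"
}}

```text
time: 5.6
tool_pos: [0.5918, 0.0508, 0.1995]
ee_rot: [-3.141, 0.0, 1.59]
wrist_force: [-0.5, 1.4, -1.9]
width: 0.0177
```

```bash
python3 -c "
from h import *
delta((.5912,.0525,.2),1.589)
a=snapshot('scene');b=snapshot('top')
cv2.imwrite('pics/s1.png',a[:,:,::-1]);cv2.imwrite('pics/t1.png',b[:,:,::-1])
f=lambda i,x,y:cv2.resize(i[y:y+120,x:x+100],None,fx=4,fy=4,interpolation=cv2.INTER_CUBIC)
cv2.imwrite('pics/c3.png',np.hstack([f(a,300,230),f(b,240,150)])[:,:,::-1])"
```

```text
t 5.6 pos [0.5918 0.0508 0.1995] rpy [-3.1414e+00  4.0000e-04  1.5901e+00] F [-0.49  1.41 -1.86] w 0.0177
tool cm [ 0.17 -0.05 -0.05] final-frame cm [ 0.17 -0.05 -0.05] turn [-0.0002  0.0004  0.0011]
```

View pics/c3.png

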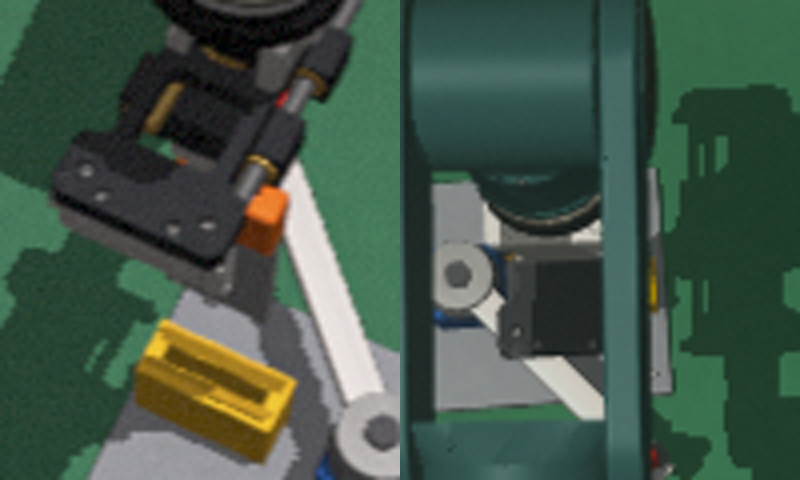

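```bash
python3 - <<'E'
from h import *
out=[]
for n,c in(("scene0",S),("top0",T)):
    im=cv2.imread(f"pics/{n}.png")
    for z in(.056,):
        w=[(.56,.005),(.63,.005),(.63,.105),(.56,.105)]   # x right, y down
        H=cv2.getPerspectiveTransform(np.float32([c.proj((*p,z)) for p in w]),np.float32([(0,0),(350,0),(350,500),(0,500)]))
        r=cv2.warpPerspective(im,H,(350,500),flags=cv2.INTER_CUBIC)
        g=r.astype(float).mean(2); print(n,"profile x .56 step 2mm",g[180:300:,:].mean(0)[::5].round().astype(int).tolist())
        for k in range(0,350,50): cv2.line(r,(k,0),(k,8),(255,255,255),1)
        for k in range(0,500,50): cv2.line(r,(0,k),(8,k),(255,255,255),1)
        out.append(r)
cv2.imwrite("pics/r1.png",np.hstack(out))
E
```

```text
scene0 profile x .56 step 2mm [107, 110, 113, 116, 122, 128, 131, 132, 133, 134, 135, 136, 136, 137, 138, 137, 137, 137, 137, 139, 143, 146, 141, 127, 110, 99, 95, 95, 96, 98, 96, 85, 68, 54, 49, 48, 47, 46, 50, 64, 85, 105, 118, 122, 120, 110, 97, 98, 119, 140, 135, 103, 69, 51, 47, 47, 49, 51, 51, 50, 50, 51, 51, 51, 51, 52, 57, 65, 72, 74]
top0 profile x .56 step 2mm [125, 125, 125, 125, 124, 124, 124, 124, 124, 126, 118, 99, 77, 61, 58, 63, 68, 76, 91, 107, 117, 115, 106, 97, 94, 93, 91, 90, 96, 108, 116, 105, 84, 64, 58, 62, 69, 77, 87, 93, 95, 96, 96, 96, 99, 103, 111, 118, 123, 125, 124, 123, 123, 123, 123, 123, 123, 123, 123, 123, 124, 124, 124, 124, 124, 124, 123, 123, 123, 123]
```

View pics/r1.png

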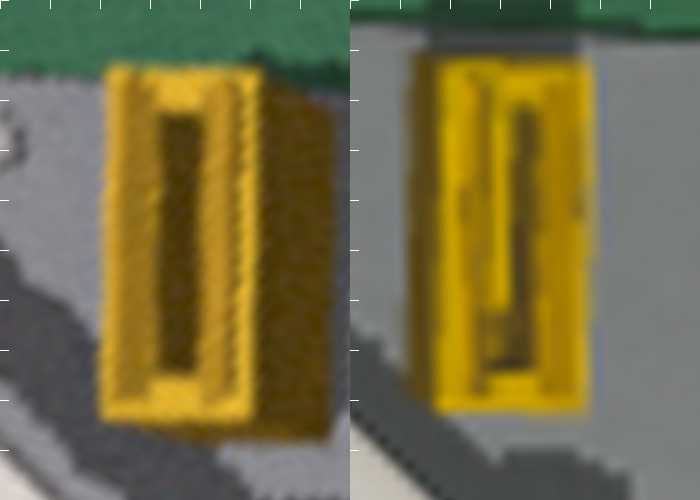

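Rectified views put the slot centre at (0.5937, 0.0523), and the two views agree to about 0.3 mm. The blade is held upright with its handle clear. Descending.

>>> {"method": "step_arm", "body": {
  "increments": "0.15 0.19 1 0 0 0;0 0 2 0 0 0;0 0 2 0 0 0;0 0 1.5 0 0 0;0 0 0 0 0 0"
}}

```text
time: 6.2
tool_pos: [0.5917, 0.0528, 0.1307]
ee_rot: [-3.135, -0.0, 1.59]
wrist_force: [-0.1, 0.2, -1.7]
width: 0.0178
```

>>> {"method": "step_arm", "body": {
  "increments": "0 0 0.4 0 0 0;0 0 0.4 0 0 0;0 0 0.3 0 0 0;0 0 0.2 0 0 0;0 0 0 0 0 0"
}}

```text
time: 6.7
tool_pos: [0.5939, 0.053, 0.1216]
ee_rot: [3.141, 0.0, 1.59]
wrist_force: [0.6, -1.1, -1.9]
width: 0.0181
```

```bash
python3 -c "
from h import *
delta((.5937,.0523,.0894),1.588)
a=snapshot('scene')
cv2.imwrite('pics/c4.png',cv2.resize(a[240:360,300:420],None,fx=5,fy=5,interpolation=cv2.INTER_CUBIC)[:,:,::-1])"
```

```text
t 6.7 pos [0.5939 0.053  0.1216] rpy [3.1412e+00 1.0000e-04 1.5899e+00] F [ 0.63 -1.1  -1.93] w 0.0181
tool cm [-0.07 -0.02  3.22] final-frame cm [-0.07 -0.02  3.22] turn [0.0004 0.0001 0.0019]
```

View pics/c4.png

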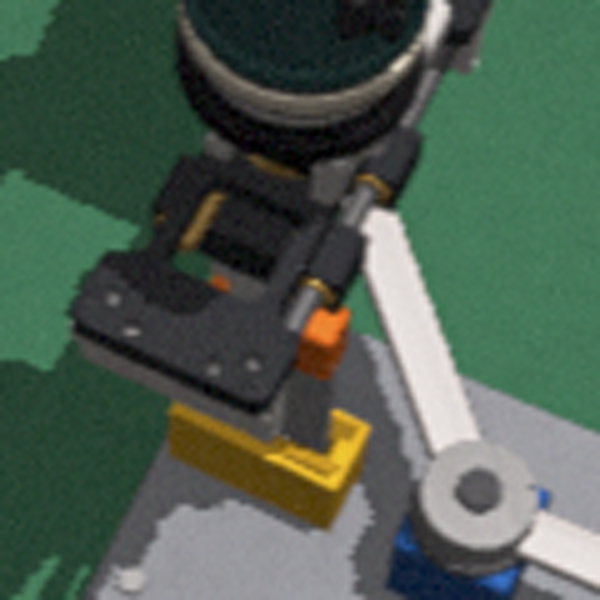

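The blade tip is inside the lips with no contact force. Continuing down.

>>> {"method": "step_arm", "body": {
  "increments": "-0.05 0 0.4 0 0 0;0 0 0.4 0 0 0;0 0 0.3 0 0 0;0 0 0 0 0 0"
}}

```text
time: 7.15
tool_pos: [0.5935, 0.0524, 0.1094]
ee_rot: [-3.141, 0.0, 1.59]
wrist_force: [-0.8, -0.2, -2.2]
width: 0.0176
```

>>> {"method": "step_arm", "body": {
  "increments": "0 0 0.4 0 0 0;0 0 0.4 0 0 0;0 0 0.4 0 0 0;0 0 0.3 0 0 0;0 0 0 0 0 0"
}}

```text
time: 7.65
tool_pos: [0.5936, 0.0524, 0.0946]
ee_rot: [-3.141, 0.0, 1.59]
wrist_force: [0.5, 1.2, -2.3]
width: 0.018
```

>>> {"method": "step_arm", "body": {
  "increments": "0 0 0.2 0 0 0;0 0 0.2 0 0 0;0 0 0.1 0 0 0;0 0 0 0 0 0;0 0 0 0 0 0"
}}

```text
time: 8.15
tool_pos: [0.5937, 0.0524, 0.0902]
ee_rot: [-3.141, 0.0, 1.59]
wrist_force: [-0.5, -0.2, -2.6]
width: 0.0179
```

>>> {"method": "step_arm", "body": {
  "increments": "0 0 0.1 0 0 0;0 0 0.1 0 0 0;0 0 0 0 0 0;0 0 0 0 0 0"
}}

```text
time: 8.55
tool_pos: [0.5937, 0.0524, 0.0894]
ee_rot: [3.141, 0.0, 1.59]
wrist_force: [-4.8, -0.1, 4.4]
width: 0.0177
```

>>> {"method": "step_arm", "body": {
  "increments": "0 0 0 0 0 0;0 0 0 0 0 0;0 0 0 0 0 0;0 0 0 0 0 0;0 0 0 0 0 0",
  "claw": 0
}}

```text
time: 9.05
tool_pos: [0.5939, 0.0525, 0.0883]
ee_rot: [3.141, 0.0, 1.59]
wrist_force: [-0.2, -0.7, 0.4]
width: 0.0467
```

>>> {"method": "step_arm", "body": {
  "increments": "0 0 -0.5 0 0 0;0 0 -2 0 0 0;0 0 -4 0 0 0;0 0 -4 0 0 0;0 0 0 0 0 0"
}}

```text
time: 9.55
tool_pos: [0.5973, 0.0525, 0.2019]
ee_rot: [3.127, 0.0, 1.59]
wrist_force: [0.7, 1.0, 0.8]
width: 0.047
```

>>> {"method": "step_arm", "body": {
  "increments": "-0.67 -2.95 0 0 0 0;-0.67 -2.95 0 0 0 0;-0.67 -2.95 0 0 0 0;-0.67 -2.95 0 0 0 0"
}}

```text
time: 9.95
tool_pos: [0.475, 0.0232, 0.1928]
ee_rot: [-3.141, 0.0, 1.59]
wrist_force: [0.2, -0.4, 0.9]
width: 0.047
```

>>> {"method": "step_arm", "body": {
  "increments": "0 0 0 0 0 0.137;0 0 0 0 0 0.137;0 0 0 0 0 0.137;0 0 0 0 0 0.137;0 0 0 0 0 0.137"
}}

```text
time: 10.45
tool_pos: [0.4761, 0.0234, 0.193]
ee_rot: [-3.141, 0.0, 0.899]
wrist_force: [-1.2, 0.3, 0.2]
width: 0.0472
```

>>> {"method": "step_arm", "body": {
  "increments": "0 0 0 0 0 0.137;0 0 0 0 0 0;0 0 0 0 0 0"
}}

```text
time: 10.75
tool_pos: [0.4762, 0.0234, 0.1932]
ee_rot: [-3.141, 0.0, 0.771]
wrist_force: [-0.3, 0.7, -0.5]
width: 0.047
```

```bash
python3 - <<'E'
from h import *
delta((.4765,.0232,.082),.77)
a=snapshot('scene'); cv2.imwrite('pics/s2.png',a[:,:,::-1])
m=mask(np.ascontiguousarray(a),(4,150,180),(18,255,255),(320,250,400,340))
for ar,c in blobs(m): 
    r=cv2.minAreaRect(c); M=cv2.moments(c); p=(M['m10']/M['m00'],M['m01']/M['m00']); print(ar,p,S.onz(p,.12),[S.onz(q,.12)[:2].round(4).tolist() for q in cv2.boxPoints(r)])
cv2.imwrite('pics/c5.png',cv2.resize(a[230:360,300:430],None,fx=4.5,fy=4.5,interpolation=cv2.INTER_CUBIC)[:,:,::-1])
E
```

```text
t 10.75 pos [0.4762 0.0234 0.1932] rpy [-3.1414e+00  3.0000e-04  7.7060e-01] F [-0.34  0.73 -0.52] w 0.047
tool cm [1.000e-02 4.000e-02 1.112e+01] final-frame cm [1.000e-02 4.000e-02 1.112e+01] turn [-0.0002  0.0003  0.0006]
182.0 (354.53846153846155, 307.56043956043953) [0.59507725 0.05292626 0.12      ] [[0.6036, 0.0294], [0.5879, 0.0278], [0.5867, 0.0762], [0.6023, 0.0774]]
```

View pics/c5.png

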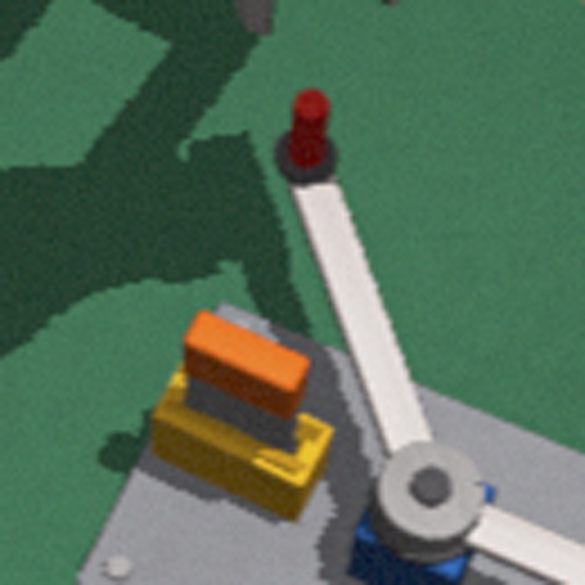

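The blade is seated and upright. Its handle top reads (0.595, 0.053) at z = 0.12, as expected, and the peg is at its rest position. Next, grip the peg.

>>> {"method": "step_arm", "body": {
  "increments": "0 0 3 0 0 0;0 0 3 0 0 0;0 0 2.5 0 0 0;0 0 1.6 0 0 0;0 0 0.7 0 0 0"
}}

```text
time: 11.3
tool_pos: [0.4749, 0.0235, 0.0832]
ee_rot: [-3.139, 0.003, 0.769]
wrist_force: [-0.5, 0.1, 0.1]
width: 0.0471
```

>>> {"method": "step_arm", "body": {
  "increments": "0 0 0 0 0 0;0 0 0 0 0 0;0 0 0 0 0 0;0 0 0 0 0 0;0 0 0 0 0 0",
  "claw": 1
}}

```text
time: 11.8
tool_pos: [0.4765, 0.0239, 0.0865]
ee_rot: [-3.142, -0.001, 0.768]
wrist_force: [-1.8, 1.5, 3.4]
width: 0.0149
```

>>> {"method": "step_arm", "body": {
  "increments": "0 0 0 0 0 0;0 0 0 0 0 0"
}}

```text
time: 12.0
tool_pos: [0.4767, 0.0238, 0.0865]
ee_rot: [3.141, -0.001, 0.768]
wrist_force: [-2.4, 1.1, 5.7]
width: 0.0156
```

>>> {"method": "step_arm", "body": {
  "increments": "0.02 0.82 -0.1 0 0 -0.05;0.02 0.82 0 0 0 -0.05;0.02 0.82 0 0 0 -0.05;0.02 0.82 0 0 0 -0.05;0.02 0.82 0 0 0 -0.05"
}}

```text
time: 12.5
tool_pos: [0.5084, -0.0015, 0.0866]
ee_rot: [-3.141, -0.002, 1.02]
wrist_force: [-1.1, 3.9, 2.7]
width: 0.0152
```

>>> {"method": "step_arm", "body": {
  "increments": "0.02 0.82 0 0 0 -0.05;0.02 0.82 0 0 0 -0.05;0.02 0.66 0 0 0 -0.04;0 0 0 0 0 0;0 0 0 0 0 0"
}}

```text
time: 13.0
tool_pos: [0.5285, -0.0119, 0.0866]
ee_rot: [-3.141, -0.002, 1.157]
wrist_force: [-1.9, 4.9, 2.8]
width: 0.0156
```

```bash
python3 -c "
from h import *
delta((.5569,-.0237,.0865),1.34)
p=get_obs()['tool_pos'][:2]-[.5945,.137]; print(np.hypot(*p),np.arctan2(-p[0],-p[1]))"
```

```text
t 13.0 pos [ 0.5285 -0.0119  0.0866] rpy [-3.1409e+00 -1.6000e-03  1.1573e+00] F [-1.92  4.86  2.76] w 0.0156
tool cm [0.06 3.08 0.  ] final-frame cm [-0.5   3.04  0.01] turn [-0.0005 -0.0016 -0.1827]
0.16286930626134963 0.41732010006663856
```

>>> {"method": "step_arm", "body": {
  "increments": "0.03 0.5 0 0 0 -0.03;0.03 0.5 0 0 0 -0.03;0.03 0.33 0 0 0 -0.02;0.02 0.33 0 0 0 -0.02;0 0 0 0 0 0"
}}

```text
time: 13.5
tool_pos: [0.5444, -0.0178, 0.0865]
ee_rot: [-3.141, -0.0, 1.258]
wrist_force: [-2.3, 3.0, 3.5]
width: 0.0155
```

>>> {"method": "step_arm", "body": {
  "increments": "0.01 0.33 0 0 0 -0.02;0.01 0.33 0 0 0 -0.02;0 0 0 0 0 0;0 0 0 0 0 0"
}}

```text
time: 13.9
tool_pos: [0.5508, -0.0197, 0.0866]
ee_rot: [3.141, 0.0, 1.298]
wrist_force: [-3.3, 4.1, 4.2]
width: 0.0155
```

```bash
cat > f.py <<'E'
from h import *
o=get_obs(); R=Ro.from_euler("xyz",o["ee_rot"])
p=o['tool_pos'][:2]-[.5945,.137]; print(o["time"],o["tool_pos"].round(4),"r",np.hypot(*p),"tilt",np.arctan2(-p[0],-p[1]),"Ftool",R.inv().apply(o["wrist_force"]).round(2))
E
python3 f.py
```

```text
13.9 [ 0.5508 -0.0197  0.0866] r 0.1627154326804099 tilt 0.27167253985702705 Ftool [ 3.06 -4.23 -4.19]
```

>>> {"method": "step_arm", "body": {
  "increments": "0.01 0.2 0 0 0 -0.012;0.01 0.2 0 0 0 -0.012;0 0 0 0 0 0;0 0 0 0 0 0"
}}

```text
time: 14.3
tool_pos: [0.5547, -0.0208, 0.0865]
ee_rot: [3.141, 0.0, 1.322]
wrist_force: [-2.5, 2.9, 4.5]
width: 0.0156
```

>>> {"method": "step_arm", "body": {
  "increments": "0.01 0.2 0 0 0 -0.012;0.01 0.2 0 0 0 -0.012;0 0 0 0 0 0;0 0 0 0 0 0"
}}

```text
time: 14.7
tool_pos: [0.5585, -0.0216, 0.0865]
ee_rot: [-3.141, 0.001, 1.346]
wrist_force: [-2.8, 2.6, 5.2]
width: 0.0148
```

```bash
python3 f.py
```

```text
14.7 [ 0.5585 -0.0216  0.0865] r 0.1626254905074283 tilt 0.22299645498154902 Ftool [ 1.95 -3.3  -5.18]
```

>>> {"method": "step_arm", "body": {
  "increments": "0 0.15 -0.05 0 0 -0.009;0 0.15 0 0 0 -0.009;0 0 0 0 0 0;0 0 0 0 0 0"
}}

```text
time: 15.1
tool_pos: [0.5611, -0.0222, 0.0866]
ee_rot: [-3.14, 0.001, 1.364]
wrist_force: [-5.0, 2.4, 4.0]
width: 0.0156
```

>>> {"method": "step_arm", "body": {
  "increments": "0 0.15 0 0 0 -0.009;0 0.15 0 0 0 -0.009;0 0 0 0 0 0;0 0 0 0 0 0"
}}

```text
time: 15.5
tool_pos: [0.5631, -0.0225, 0.0866]
ee_rot: [-3.138, 0.001, 1.382]
wrist_force: [-6.8, 3.2, 5.0]
width: 0.0153
```

```bash
python3 f.py; python3 -c "
from h import *
a=snapshot('scene'); cv2.imwrite('pics/s3.png',a[:,:,::-1])
cv2.imwrite('pics/c6.png',cv2.resize(a[230:360,300:430],None,fx=4.5,fy=4.5,interpolation=cv2.INTER_CUBIC)[:,:,::-1])"
```

```text
15.5 [ 0.5631 -0.0225  0.0866] r 0.1626114874360595 tilt 0.19439943735233034 Ftool [ 1.88 -7.31 -4.94]
```

View pics/c6.png

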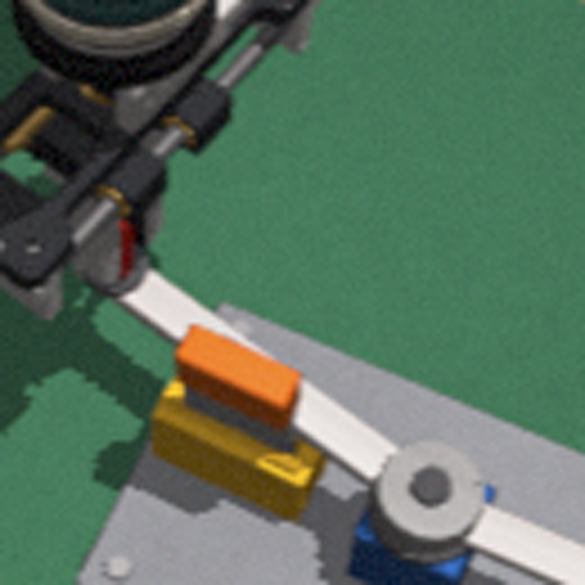

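>>> {"method": "step_arm", "body": {
  "increments": "0 0.15 0 0 0 -0.006;0 0.1 0 0 0 -0.004;0 0 0 0 0 0;0 0 0 0 0 0;0 0 0 0 0 0"
}}

```text
time: 16.05
tool_pos: [0.5641, -0.0227, 0.0865]
ee_rot: [-3.135, 0.001, 1.392]
wrist_force: [-10.1, 3.5, 7.7]
width: 0.0151
```

```bash
python3 f.py
```

```text
16.05 [ 0.5641 -0.0227  0.0865] r 0.1626088929853024 tilt 0.18786711942355597 Ftool [  1.63 -10.58  -7.61]
```

>>> {"method": "step_arm", "body": {
  "increments": "0 0.05 0 0 0 0;0 0 0 0 0 0;0 0 0 0 0 0;0 0 0 0 0 0;0 0 0 0 0 0"
}}

```text
time: 16.55
tool_pos: [0.5643, -0.0228, 0.0865]
ee_rot: [-3.134, 0.001, 1.392]
wrist_force: [-10.8, 3.4, 9.3]
width: 0.0154
```

>>> {"method": "step_arm", "body": {
  "increments": "0 0 0 0 0 0;0 0 0 0 0 0;0 0 0 0 0 0;0 0 0 0 0 0;0 0 0 0 0 0"
}}

```text
time: 17.05
tool_pos: [0.5643, -0.0228, 0.0865]
ee_rot: [-3.134, 0.001, 1.392]
wrist_force: [-11.9, 3.4, 8.5]
width: 0.0155
```

```bash
python3 f.py; python3 - <<'E'
from h import *
a=snapshot('scene')
m=mask(np.ascontiguousarray(a),(4,150,180),(18,255,255),(320,250,400,340))
for ar,c in blobs(m):
    M=cv2.moments(c); p=(M['m10']/M['m00'],M['m01']/M['m00']); print(ar,p,S.onz(p,.12),[S.onz(q,.12)[:2].round(4).tolist() for q in cv2.boxPoints(cv2.minAreaRect(c))])
cv2.imwrite('pics/c7.png',cv2.resize(a[280:350,325:425],None,fx=7,fy=7,interpolation=cv2.INTER_CUBIC)[:,:,::-1])
E
```

```text
17.05 [ 0.5643 -0.0228  0.0865] r 0.16260413948378272 tilt 0.18673048518800184 Ftool [  1.26 -12.36  -8.43]
191.0 (352.5296684118673, 311.0183246073298) [0.60290739 0.05290374 0.12      ] [[0.6115, 0.0291], [0.5953, 0.0276], [0.5944, 0.0763], [0.6104, 0.0775]]
```

View pics/c7.png

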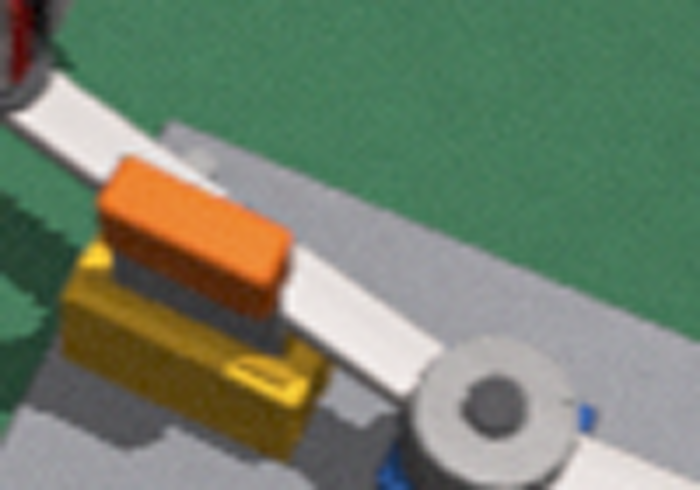

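```bash
python3 -c "
from h import *
print(close_job())"; python3 f.py
```

```text
the job is handed in; nothing more can be done
None
the job is handed in; nothing more can be done
```

The stop blade is in the yellow block and released. The foot bar is swung forward against it, and I handed the job in with the gripper still holding it there, at about 17 s of the 64 s allowed.

- **Blade choice:** I took the smaller orange-handled blade from the rack and left the larger orange, turquoise and green look-alikes alone.
- **Seating:** I lowered the blade until it touched the slot floor, with the tool at z = 0.0894 against 0.0894 predicted. After release it stood upright, with its handle top at (0.595, 0.053).
- **Foot bar:** I gripped the red peg and swung the bar about 0.62 rad, within the expected 0.5–0.9 rad.
- **Final hold:** The push held at about 12 N, against about 4 N from the spring alone, and the tool had not moved over the last 0.5 s. The highest wrist force I read was about 15 N.

**Tilt:** under the push, the blade leans away by about 8 mm at the handle top, roughly 0.08 rad. That matches the slot's 3 mm of play, and I saw no sign of the blade lifting. The reading after hand-in was refused, so nothing was checked beyond that point. The arm's path stayed clear of the bottle, screwdriver and cup, but I did not check them again in a final full picture.

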